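# Sort the puncture-bench parts into the drawer

## Robot

A 7-joint arm with a two-finger parallel gripper is mounted at the origin on the work surface. World frame = base frame: x ahead of the robot, y to its left, z up, the work surface at z = 0. Lengths are in m, angles in rad, forces in N, time in s.
With the tool pointing down it reaches from about 0.4 to 0.9 m from the base axis. Payload 5.5 kg.
Tool frame: the origin (TCP) lies on the centre line of the jaws, within the pads' length; the fingertips stand 25 mm ahead of it and the grasp point (between the pads) lies 6 mm ahead of it (ctrl.nose_length is the distance from the TCP to the fingertips, in m); z points along the fingers, y is the line along which they close (so a half turn about z gives the same grasp; the last joint's range is limited). The gripper opens to 92 mm and grips with 3 to 60 N. Pads are 19 mm wide; open, the fingers measure 130 mm over their backs; the gripper's body (75 mm by 190 mm) begins 47 mm behind the grasp point.
Start: joints at [1.432, 0.501, -0.427, 1.55, 0.221, 1.138, -0.21], TCP at [0.254, -0.598, 0.252] pointing down, gripper open.
Joint ranges: [-2.88, 2.88], [-0.31, 2.03], [-1.54, 1.56], [0.2, 2.42], [-1.41, 4.55], [0.19, 2.02], [-2.57, 2.57]. Speed limits (rad/s): [2.57, 2.57, 3.14, 3.14, 3.14, 3.14, 3.14].

## Interface

Orientations are given as a unit quaternion [x, y, z, w].
In Python, from station import ctrl gives the robot as it stands. The module is installed in compiled form; this text tells all that it offers.
- The arm moves only by the tool carry_out, never from a script. Its argument "plan" is a list of rows, each a list of 3 entries, a list of its own where there are three numbers: the closure, from 0 (fully open) to 1 (shut), then the shift along the tool's x, y, z in mm, then the turn about the tool's z in rad. In form: [[jaw, [x, y, z], twist], ...]. A call has 1 to 8 rows; each row shifts and turns the commanded pose from where the row before left it, along the tool's axes as they then stand; what a row does not reach is not made up. A row lasts 1/8 s, in which the tool goes at most 62.5 mm and 10.7 degrees, less where a joint would pass 70% of its speed; a pose out of reach is approached as far as the arm can. A call is refused whole if a number of a shift passes 62.5 or a number of a turn 0.188, either way. A call with a gripper value outside its range is refused whole. The fingers move at their own pace and stop on an object; "squeeze" is the grip in N (left out, the last holds). Time passes only in rows, so rows that do not move let the fingers close. It gives the time, the measured TCP pose, the force, the opening and the grip force at its end, in the units of the state.
- ctrl.sense(): the state, without advancing time (a new reading comes with each control period).
- ctrl.camera(name): name is "scene" or "top" or "wrist"; returns a dict with "color" (400x640x3 uint8, blue, green, red), "mtx" (3x3 intrinsics, pixels), "cam_to_world" (4x4, takes a point from camera to world coordinates); the wrist camera has in their place "hand_eye" (4x4, takes a point from camera to tool coordinates, whose origin is the TCP and whose axes are the flange's). Camera axes: x right, y up, looking along -z (the intrinsics and any distortion apply to the point x, -y, -z); pixel columns grow to the right and rows downward; lengths in m; the calibration is good to about 2 mm. The wrist camera is an equidistant fisheye: a pixel r from the principal point sees the ray r / f radians off the axis. A picture is of the moment at which its call begins: read the wrist's pose just before it. There is no depth.
- ctrl.job_done(): hands the job in; it is judged then, once.
The state is a dict: "t": time; "q": joint angles; "qvel": joint speeds; "effort": joint torques, N m; "tool_pos": TCP position; "tool_rot": TCP orientation; "ft_force": force on the tool from outside, world axes, zero at the start; "torque": the same for the moment, N m; "gripper_width": finger opening in m; "gripper_force": force on a finger pad.
Only numpy, scipy, OpenCV 4.12 (cv2) and the standard library are available. Lean on these libraries where they do the work, as an engineer would, in place of code of your own. Each camera call takes 0.05 s, during which the arm holds its last target. There are 200 camera calls.

## Task

Sort the three loose steel bike parts into the open drawer: lay the tyre lever flat in the narrow compartment, and both lockrings flat in the wide compartment, side by side and not stacked. When all three are in, push the drawer fully home. Leave the mug, the patch dispenser, the grater and the chalk where they stand.

Things in the scene. Friction and masses are not known exactly. Their poses are not given: they have to be found in the camera images.
- cabinet: Low grey sheet-steel drawer unit fixed on the board, 206 mm wide (y), 180 mm deep (x), 70 mm high, one drawer. Origin: at the board, middle of the front opening; x points into the unit (away from the drawer's opening direction), y to its left, z up. Its roof (65 to 70 mm high) covers x from 0 to 180.
- drawer (a joint): How far the drawer is pulled out, m: 0 fully home, 0.165 fully out along the unit's -x; stays where left (2 N friction). Front plate 8 mm thick, 200 mm wide, 6 to 62 mm above the board; right behind it the inside, 150 mm long (x), floor 12 mm and rim 48 mm above the board, walls 4 mm. Pulled out by d, only the first d of the inside is clear of the roof.
- narrow_bay (a point): Centre of the floor of the drawer's narrow compartment (the left, +y one): 150 mm long along x, 70 mm wide along y, walls 36 mm high; 5 mm divider 34 mm high on its right. Axes as the unit's; moves with the drawer.
- wide_bay (a point): Centre of the floor of the drawer's wide compartment (the right, -y one): 150 mm long along x, 105 mm wide along y, walls 36 mm high. Axes as the unit's; moves with the drawer.
- drawer_handle (a point): Middle of the drawer's bar handle, 36 mm above the board: bar 90 mm long (y), 8 mm thick (x), 12 mm high, its centre 28 mm in front of the front plate, held by two posts 38 mm left and right of the middle. Moves with the drawer.
- lever: Dark steel tyre lever lying flat, 115 mm long (x), 18 mm wide (y), 8 mm thick, with a thin lipped tip at its +x end and a low 3 mm ridge at the other. Origin: middle of its underside. 60 g.
- ring_a: Dark steel lockring lying flat, plain ring of 48 mm outer and 34 mm inner diameter, 11 mm high. Origin: centre of its underside. 60 g.
- ring_b: The other steel lockring, the same as the first.
- mug: White ceramic mug, 80 mm wide, 95 mm high, handle at its +y. Origin: centre of its underside. To be left alone.
- dispenser: Black plastic push dispenser of patches, 50 x 36 mm, 82 mm high. Origin: centre of its underside. To be left alone.
- grater: Stainless steel box grater, 70 x 100 mm, 184 mm high with its handle. Origin: centre of its underside. To be left alone.
- chalk: White chalk crayon lying down, 62 mm long (x), 13 mm thick. Origin: middle of its underside. To be left alone.
Mind the look-alikes: they are no part of the job. Leave any orange or yellow look-alike of the ring_a alone.

How it is judged:
On the way:
1. all three parts lie flat in their own compartments while the drawer is still open (out by more than 50 mm) (x of lever in the frame of narrow_bay between -0.02 and 0.02 m and y of lever in the frame of narrow_bay between -0.029 and 0.029 m and z of lever in the frame of narrow_bay between -0.004 and 0.005 m and angle between lever's own z axis and vertical below 0.1 rad and x of ring_a in the frame of wide_bay between -0.053 and 0.053 m and y of ring_a in the frame of wide_bay between -0.031 and 0.031 m and z of ring_a in the frame of wide_bay between -0.004 and 0.004 m and angle between each of ring_a, ring_b's own z axis and vertical below 0.15 rad and x of ring_b in the frame of wide_bay between -0.053 and 0.053 m and y of ring_b in the frame of wide_bay between -0.031 and 0.031 m and z of ring_b in the frame of wide_bay between -0.004 and 0.004 m and value of joint drawer above 0.05 m), for 0.2 s.
At the end, for the whole second after the job is handed in: The drawer is home (within 6 mm); in it the tyre lever lies flat on the floor of the narrow compartment (within 0.1 rad and 5 mm of the floor) and both lockrings lie flat on the floor of the wide compartment (within 0.15 rad and 4 mm), all at rest (x of lever in the frame of narrow_bay between -0.02 and 0.02 m and y of lever in the frame of narrow_bay between -0.029 and 0.029 m and z of lever in the frame of narrow_bay between -0.004 and 0.005 m and angle between lever's own z axis and vertical below 0.1 rad and x of ring_a in the frame of wide_bay between -0.053 and 0.053 m and y of ring_a in the frame of wide_bay between -0.031 and 0.031 m and z of ring_a in the frame of wide_bay between -0.004 and 0.004 m and angle between each of ring_a, ring_b's own z axis and vertical below 0.15 rad and x of ring_b in the frame of wide_bay between -0.053 and 0.053 m and y of ring_b in the frame of wide_bay between -0.031 and 0.031 m and z of ring_b in the frame of wide_bay between -0.004 and 0.004 m and value of joint drawer below 0.006 m and linear speed of each of lever, ring_a, ring_b below 0.02 m/s); the robot touches nothing.
It fails at once if the mug is shifted by more than 20 mm or knocked over (distance of mug from where it was at the start of the episode above 0.02 m or angle between mug's own z axis and vertical above 0.35 rad).
It fails at once if the dispenser is shifted by more than 20 mm or knocked over (distance of dispenser from where it was at the start of the episode above 0.02 m or angle between dispenser's own z axis and vertical above 0.35 rad).
It fails at once if the grater is shifted by more than 20 mm or knocked over (distance of grater from where it was at the start of the episode above 0.02 m or angle between grater's own z axis and vertical above 0.35 rad).
It fails at once if the chalk is shifted by more than 20 mm or knocked over (distance of chalk from where it was at the start of the episode above 0.02 m or angle between chalk's own z axis and vertical above 0.35 rad).
It also fails if it takes over 70 s, if anything falls off the work surface, if the arm or the gripper's body presses on something with over 40 N, if the wrist force passes 120 N, or if a joint passes its speed limit or range.

## Working session

There is one attempt and no reset: what is moved stays moved. The work goes in short steps, Python scripts to look and compute and a tool call to move; the robot and the scene stay as the last step left them, time stands still between calls to the robot, and variables do not carry over. Pictures are saved under pics/ and viewed, at most 10 in all, crops included, and the job is handed in when it is done.

Besides the shell and the picture viewer there is one more tool, called after ">>>" as name([rows], argument=value, ...), one row to a line, values as JSON. carry_out: Moves the arm, as the interface text tells. Its arguments: {"type":"object","properties":{"plan":{"type":"array","items":{"type":"array"}},"squeeze":{"type":"number"}},"required":["plan"]}

```bash
mkdir -p pics; python3 - <<'E'
from station import ctrl
import cv2,numpy as np
s=ctrl.sense();print(s['t'],s['tool_pos'],s['tool_rot'],s['gripper_width'])
for n in ['top','scene']:
    c=ctrl.camera(n);cv2.imwrite(f'pics/{n}.png',c['color']);np.savez(f'{n}.npz',**{k:c[k] for k in('mtx','cam_to_world')});print(c['mtx'],c['cam_to_world'])
E
```

```text
0.0 [ 0.25387117 -0.59765697  0.25065943] [ 9.79885205e-01  1.99559600e-01 -1.70484566e-04 -9.60449597e-04] 0.09148838906325218
[[428.49669684   0.         319.45307249]
 [  0.         428.49669684 204.16316491]
 [  0.           0.           1.        ]] [[ 0.01487578  0.98821328 -0.15235888  0.34279198]
 [-0.99987864  0.01399683 -0.00683994  0.05000407]
 [-0.00462678  0.15244214  0.98830157  1.15599503]
 [ 0.          0.          0.          1.        ]]
[[386.32871421   0.         327.26943481]
 [  0.         386.32871421 197.55302822]
 [  0.           0.           1.        ]] [[ 0.04743576 -0.78517588  0.61745338  1.30311563]
 [ 0.9987061   0.04862439 -0.01489292  0.01868041]
 [-0.01832974  0.61736092  0.78646648  1.03211722]
 [ 0.          0.          0.          1.        ]]
```

View pics/top.png

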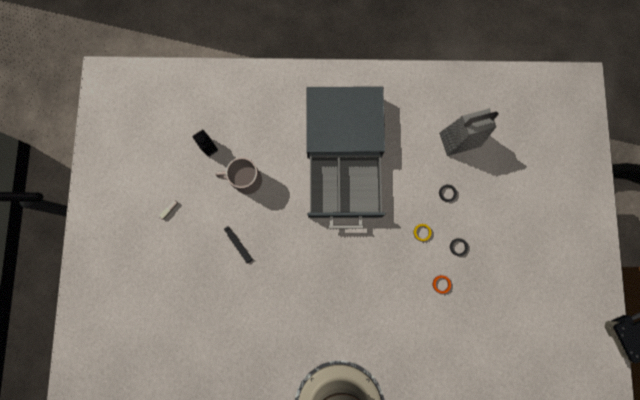

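View pics/scene.png

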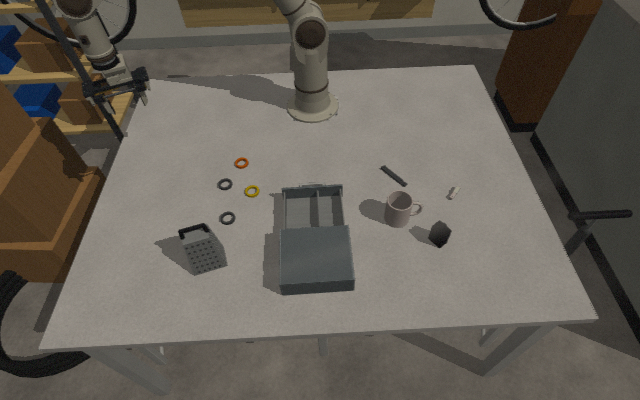

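The top view shows four rings: dark ones at (447,193) and (459,247), yellow at (423,232) and orange at (442,285). The dark steel pair fits the description. The lever runs from (227,229) to (251,261). The drawer is open at (346,185), and its handle is at (348,229). I'll confirm this in an enlarged crop.

```bash
cat > h.py <<'E'
import numpy as np,cv2
from scipy.spatial.transform import Rotation as R
def ray(n,u,v,z):
    d=np.load(n+'.npz');M=d['cam_to_world'];K=d['mtx']
    r=M[:3,:3]@np.array([(u-K[0,2])/K[0,0],-(v-K[1,2])/K[1,1],-1]);o=M[:3,3]
    return o+r*(z-o[2])/r[2]
E
python3 - <<'E'
import cv2,numpy as np
from h import ray
im=cv2.imread('pics/top.png')
a=cv2.resize(im[175:305,400:480],None,fx=4,fy=4,interpolation=cv2.INTER_CUBIC)
b=cv2.resize(im[145:275,300:400],None,fx=4,fy=4,interpolation=cv2.INTER_CUBIC)
cv2.imwrite('pics/crop.png',np.hstack([a,b]))
g=im.max(2)
def blob(x0,y0,x1,y1,t):
    m=(g[y0:y1,x0:x1]<t).astype(np.uint8)
    n,l,s,c=cv2.connectedComponentsWithStats(m);i=1+s[1:,4].argmax()
    p=np.argwhere(l==i)[:,::-1].astype(np.float32)+[x0,y0]
    print(s[i],cv2.minAreaRect(p.astype(np.float32)),p.mean(0));return p
for b_,z in(((433,180,465,207),.0055),((446,234,473,260),.0055),((218,220,260,270),.006)):
    p=blob(*b_,75); W=np.array([ray('top',*q,z)[:2] for q in p]).astype(np.float32)
    print(cv2.minAreaRect(W), W.mean(0))
E
```

```text
[  6   5  18  17 124] ((447.5, 193.0), (16.0, 17.0), 90.0) [447.58064516 192.96774194]
((0.5559225082397461, -0.2903994023799896), (0.04427657648921013, 0.04661982133984566), 0.7991659641265869) [ 0.5559764 -0.2905484]
[  4   5  18  17 127] ((458.5, 247.0), (16.0, 17.0), 90.0) [458.48818898 246.86614173]
((0.40969938039779663, -0.3153285086154938), (0.04259373992681503, 0.04588669538497925), 0.83305823802948) [ 0.41001853 -0.3151622 ]
[  7   7  28  36 256] ((238.20318603515625, 244.5108184814453), (42.1873893737793, 6.531550884246826), 55.17551040649414) [238.49609375 245.1015625 ]
((0.4079337418079376, 0.2742323577404022), (0.11444652080535889, 0.017207490280270576), 36.92042922973633) [0.40616328 0.27320144]
```

View pics/crop.png

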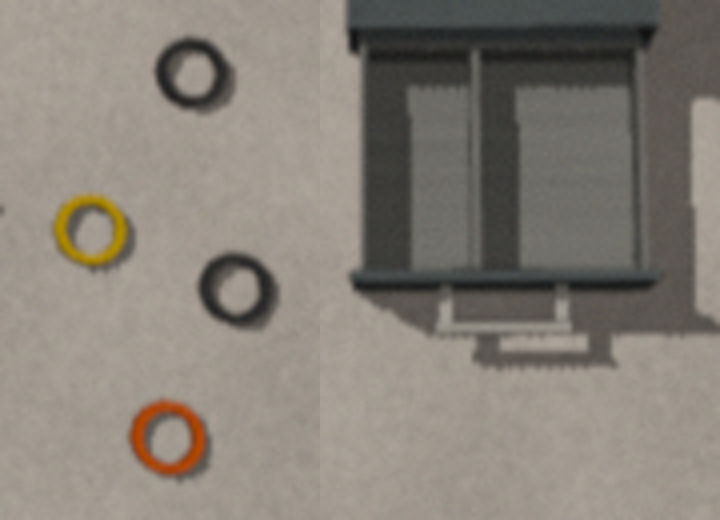

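The crop confirms it: both dark rings are plain steel-dark, at about (447.6,193) and (459,247), and the other two are clearly yellow and orange. In full-image pixels, the front plate's top edge runs from (307.5,214.5) to (385.5,214.5). The handle bar runs from (329,227) to (363,227).

```bash
cat >> h.py <<'E'
def goal(x,y,z,yaw,s=None):
    """shift in tool axes (mm) and twist from the present pose to the goal"""
    from station import ctrl
    s=s or ctrl.sense();r=R.from_quat(s['tool_rot']).as_matrix()
    yw=np.arctan2(r[1,0],r[0,0]);d=np.array([x,y,z])-s['tool_pos']
    print('t',round(s['t'],2),'pos',np.round(s['tool_pos'],4),'yaw',round(yw,3),'tilt',np.round(r[2,:2],4),'-> shift',np.round(r.T@d*1e3,1),'twist',round(yw-yaw,3),'w',round(s['gripper_width'],4))
E
python3 - <<'E'
from h import *
p=lambda x,y:(300+(x-320)/4,145+y/4)
for n,q,z in (('plateL',p(350,276),.062),('plateR',p(662,276),.062),('hL',p(437,327),.042),('hR',p(572,326),.042),('roofL',p(347,32),.07),('roofR',p(657,28),.07),('divF',p(476,268),.046),('divB',p(474,52),.046),('wallinL',p(368,268),.048),('wallinR',p(637,268),.048),('roofbackL',(306,88),.07),('roofbackR',(383,87.5),.07)):
    print(n,q,ray('top',*q,z).round(4))
goal(.41,-.315,.12,0)
E
```

```text
plateL (307.5, 214.0) [0.4854 0.088  0.062 ]
plateR (385.5, 214.0) [ 0.4883 -0.1127  0.062 ]
hL (329.25, 226.75) [0.4553 0.0313 0.042 ]
hR (363.0, 226.5) [ 0.4572 -0.0567  0.042 ]
roofL (306.75, 153.0) [0.645  0.0927 0.07  ]
roofR (384.25, 152.0) [ 0.6504 -0.1096  0.07  ]
divF (339.0, 212.0) [0.4939 0.0063 0.046 ]
divB (338.5, 158.0) [0.6391 0.0088 0.046 ]
wallinL (312.0, 212.0) [0.4926 0.0768 0.048 ]
wallinR (379.25, 212.0) [ 0.4951 -0.0985  0.048 ]
roofbackL (306, 88) [0.8243 0.0982 0.07  ]
roofbackR (383, 87.5) [ 0.8283 -0.1077  0.07  ]
t 0.1 pos [ 0.2539 -0.5977  0.2507] yaw 0.402 tilt [ 0.0001 -0.0018] -> shift [ 254.2 -198.9  131.1] twist 0.402 w 0.0919
```

>>> carry_out([
  [0, [42, -33, 22], 0],
  [0, [42, -33, 22], 0],
  [0, [42, -33, 22], 0],
  [0, [42, -33, 22], 0],
  [0, [43, -33, 22], 0],
  [0, [43, -34, 21], 0],
  [0, [0, 0, 0], 0.187],
  [0, [0, 0, 0], 0.187],
], squeeze=25)

```text
t: 1.1
tool_pos: [0.4103, -0.3143, 0.12]
tool_rot: [1.0, 0.012, -0.001, -0.001]
ft_force: [-0.6, -0.9, 0.3]
gripper_width: 0.0917
gripper_force: 0.0
```

```bash
python3 - <<'E'
from h import *
from station import ctrl
s=ctrl.sense();c=ctrl.camera('wrist');cv2.imwrite('pics/w1.png',c['color']);np.savez('w.npz',mtx=c['mtx'],he=c['hand_eye']);print(c['mtx'],c['hand_eye'])
goal(.41,-.315,.12,0.02)
E
```

```text
[[309.70691629   0.         324.86579269]
 [  0.         309.70691629 199.48848715]
 [  0.           0.           1.        ]] [[ 2.79413994e-04  9.66613693e-01  2.56237955e-01  6.86797034e-02]
 [ 9.99999936e-01 -2.12741543e-04 -2.87916312e-04  7.38341589e-04]
 [-2.23791392e-04  2.56238019e-01 -9.66613691e-01 -1.33205869e-01]
 [ 0.00000000e+00  0.00000000e+00  0.00000000e+00  1.00000000e+00]]
t 1.15 pos [ 0.4103 -0.3149  0.1203] yaw 0.016 tilt [-0.0005 -0.0007] -> shift [-0.3  0.1  0.3] twist -0.004 w 0.0921
```

View pics/w1.png

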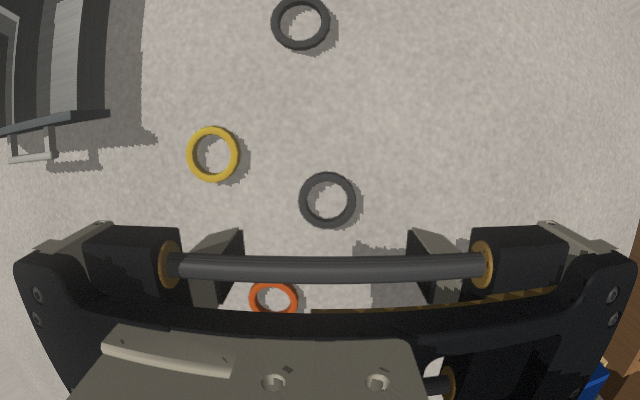

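The wrist view shows ring_b (dark) at (327,200), ring_a (dark) at (300,22), yellow at (212,154) and orange at (273,297). I'll turn these into world positions.

```bash
cat >> h.py <<'E'
def wray(u,v,z,s):
    d=np.load('w.npz');K=d['mtx'];H=d['he']
    a=np.array([(u-K[0,2]),(v-K[1,2])])/K[0,0];t=np.hypot(*a)
    r=np.array([np.sin(t)*a[0]/t,-np.sin(t)*a[1]/t,-np.cos(t)])
    T=R.from_quat(s['tool_rot']).as_matrix();o=T@H[:3,3]+s['tool_pos'];r=T@H[:3,:3]@r
    return o+r*(z-o[2])/r[2]
E
python3 - <<'E'
from h import *
from station import ctrl
s=ctrl.sense()
for u,v in((327,199.5),(300.5,22)): print(wray(u,v,.0075,s))
E
```

```text
[ 0.41368896 -0.31737718  0.0075    ]
[ 0.55872228 -0.29399839  0.0075    ]
```

>>> carry_out([
  [0, [2, 1, 46], 0],
  [0, [0, 0, 35], 0],
  [0, [0, 0, 10], 0],
  [0.6, [0, 0, 0], 0],
  [0.6, [0, 0, 0], 0],
  [0.6, [0, 0, 0], 0],
  [0.6, [0, 0, 0], 0],
  [0.6, [0, 0, 0], 0],
])

```text
t: 2.15
tool_pos: [0.4124, -0.3168, 0.0302]
tool_rot: [1.0, 0.014, 0.0, 0.0]
ft_force: [0.4, -0.8, 4.0]
gripper_width: 0.0462
gripper_force: 25.5
```

```bash
python3 - <<'E'
from h import *
goal(.534,-.0485,.15,0.02)
E
```

```text
t 2.15 pos [ 0.4124 -0.3168  0.0302] yaw 0.028 tilt [0.0005 0.0005] -> shift [ 129.1 -264.8 -119.9] twist 0.008 w 0.0462
```

>>> carry_out([
  [0.6, [0, 0, -50], 0],
  [0.6, [0, 0, -50], 0],
  [0.6, [26, -53, 0], 0],
  [0.6, [26, -53, 0], 0],
  [0.6, [26, -53, 0], 0],
  [0.6, [26, -53, 0], 0],
  [0.6, [25, -53, 0], 0],
  [0.6, [0, 0, 0], 0],
])

```text
t: 3.15
tool_pos: [0.5357, -0.0412, 0.1304]
tool_rot: [1.0, 0.019, 0.001, -0.002]
ft_force: [-0.1, -0.4, -0.4]
gripper_width: 0.046
gripper_force: 25.0
```

```bash
python3 - <<'E'
from h import *
from station import ctrl
c=ctrl.camera('wrist');cv2.imwrite('pics/w2.png',c['color'])
goal(.534,-.0485,.044,0.02)
E
```

```text
t 3.2 pos [ 0.5344 -0.0449  0.1299] yaw 0.034 tilt [ 0.0005 -0.0011] -> shift [-0.5  3.7 85.9] twist 0.014 w 0.0464
```

View pics/w2.png

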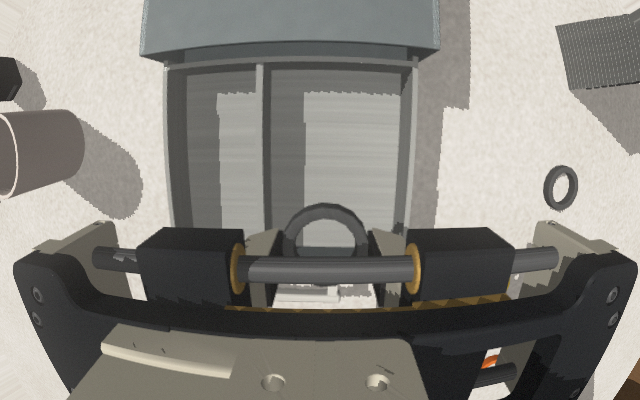

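The ring is held level between the pads at about (327,235). The divider's back top is at (262,66), the left wall's inner edge at (167,70), the right wall's inner edge at (414,68), and the far dark ring at (561,188).

```bash
python3 - <<'E'
from h import *
from station import ctrl
s=ctrl.sense()
for n,u,v,z in(('L',167,70,.048),('div',262,66,.046),('R',414,68,.048),('Lnear',171,215,.048),('div near',263,190,.046),('Rnear',398,218,.048),('ring_a',561,188,.0075)): print(n,wray(u,v,z,s).round(4))
goal(.534,-.0485,.044,0.02)
E
```

```text
L [0.6421 0.0762 0.048 ]
div [0.6405 0.002  0.046 ]
R [ 0.6437 -0.1045  0.048 ]
Lnear [0.5291 0.0769 0.048 ]
div near [5.512e-01 1.000e-04 4.600e-02]
Rnear [ 0.5337 -0.1001  0.048 ]
ring_a [ 0.5565 -0.2943  0.0075]
t 3.2 pos [ 0.5344 -0.0449  0.1299] yaw 0.034 tilt [ 0.0005 -0.0011] -> shift [-0.5  3.7 85.9] twist 0.014 w 0.0464
```

>>> carry_out([
  [0.6, [0, 5, 30], 0.01],
  [0.6, [0, 0, 30], 0],
  [0.6, [0, 0, 15], 0],
  [0.6, [0, 0, 7], 0],
  [0.6, [0, 0, 3], 0],
  [0.6, [0, 0, 0], 0],
])

```text
t: 3.95
tool_pos: [0.5344, -0.0533, 0.0453]
tool_rot: [1.0, 0.009, 0.001, 0.0]
ft_force: [0.5, -1.3, -0.9]
gripper_width: 0.0462
gripper_force: 25.0
```

>>> carry_out([
  [0.6, [0, -3, 1], 0],
  [0.6, [0, 0, 0], 0],
  [0.4, [0, 0, 0], 0],
  [0.4, [0, 0, 0], 0],
  [0.4, [0, 0, -20], 0],
  [0.4, [0, 0, -40], 0],
  [0.2, [0, 0, -30], 0],
  [0, [0, 0, 0], 0],
])

```text
t: 4.95
tool_pos: [0.5363, -0.0503, 0.1376]
tool_rot: [1.0, 0.009, 0.003, 0.001]
ft_force: [0.8, -0.3, -0.6]
gripper_width: 0.0705
gripper_force: 0.0
```

```bash
python3 - <<'E'
from h import *
from station import ctrl
c=ctrl.camera('top')['color'];cv2.imwrite('pics/t2.png',c)
goal(.557,-.2925,.135,0.02)
E
```

```text
t 5.0 pos [ 0.5351 -0.0504  0.1359] yaw 0.018 tilt [0.0038 0.0009] -> shift [ 17.6 242.5   1.2] twist -0.002 w 0.0742
```

>>> carry_out([
  [0, [5, 60, 0], 0],
  [0, [5, 60, 0], 0],
  [0, [4, 60, 0], 0],
  [0, [4, 60, 0], 0],
  [0, [0, 2, 0], 0],
  [0, [0, 0, 0], 0],
])

```text
t: 5.75
tool_pos: [0.5553, -0.2914, 0.1327]
tool_rot: [1.0, 0.008, -0.001, -0.001]
ft_force: [0.6, 0.9, 0.2]
gripper_width: 0.0919
gripper_force: 0.0
```

```bash
python3 - <<'E'
from h import *
from station import ctrl
s=ctrl.sense();c=ctrl.camera('wrist')['color']
g=cv2.resize(c[90:310],None,fx=1.25,fy=1.25);cv2.imwrite('pics/w3.png',g)
goal(.557,-.2925,.0295,0.02,s)
E
```

```text
t 5.75 pos [ 0.5553 -0.2914  0.1327] yaw 0.017 tilt [-0.0016 -0.0017] -> shift [  1.8   1.3 103.2] twist -0.003 w 0.0919
```

View pics/w3.png

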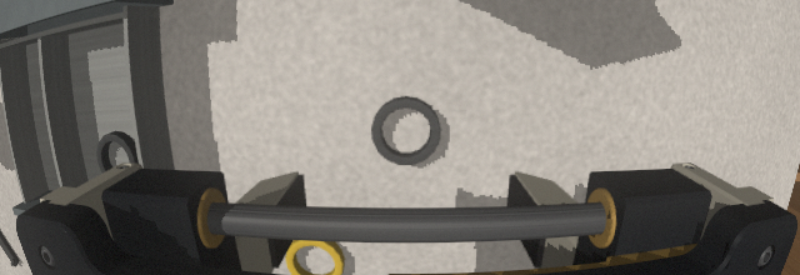

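ring_a is centred between the fingers at (325,194), and the first ring lies flat in the wide compartment. Descending to grasp ring_a.

>>> carry_out([
  [0, [2, 1, 50], 0],
  [0, [0, 0, 42], 0],
  [0, [0, 0, 11], 0],
  [0.6, [0, 0, 0], 0],
  [0.6, [0, 0, 0], 0],
  [0.6, [0, 0, 0], 0],
  [0.6, [0, 0, 0], 0],
  [0.6, [0, 0, 0], 0],
])

```text
t: 6.8
tool_pos: [0.5585, -0.2929, 0.0313]
tool_rot: [1.0, 0.009, 0.0, 0.0]
ft_force: [-0.2, 0.1, 4.4]
gripper_width: 0.0466
gripper_force: 25.4
```

```bash
python3 - <<'E'
from h import *
goal(.602,-.050,.135,0.02)
E
```

```text
t 6.8 pos [ 0.5585 -0.2929  0.0313] yaw 0.018 tilt [0.0007 0.0002] -> shift [  47.9 -242.  -103.7] twist -0.002 w 0.0466
```

>>> carry_out([
  [0.6, [0, 0, -50], 0],
  [0.6, [0, 0, -54], 0],
  [0.6, [12, -60, 0], 0],
  [0.6, [12, -60, 0], 0],
  [0.6, [12, -60, 0], 0],
  [0.6, [12, -60, 0], 0],
  [0.6, [0, -2, 0], 0],
  [0.6, [0, 0, 0], 0],
])

```text
t: 7.8
tool_pos: [0.6016, -0.0499, 0.1346]
tool_rot: [1.0, 0.01, -0.0, 0.0]
ft_force: [-1.0, -1.0, -0.2]
gripper_width: 0.0462
gripper_force: 25.0
```

```bash
python3 - <<'E'
from h import *
goal(.602,-.050,.045,0.02)
E
```

```text
t 7.8 pos [ 0.6016 -0.0499  0.1346] yaw 0.019 tilt [-0.0005  0.0006] -> shift [ 0.4  0.  89.6] twist -0.001 w 0.0462
```

>>> carry_out([
  [0.6, [0, 0, 40], 0],
  [0.6, [0, 0, 35], 0],
  [0.6, [0, 0, 12], 0],
  [0.6, [0, 0, 2], 0],
  [0.6, [0, 0, 0], 0],
  [0.4, [0, 0, 0], 0],
  [0.4, [0, 0, 0], 0],
  [0.4, [0, 0, -12], 0],
])

```text
t: 8.8
tool_pos: [0.6013, -0.0499, 0.0578]
tool_rot: [1.0, 0.009, -0.001, 0.0]
ft_force: [-0.4, -0.5, -0.1]
gripper_width: 0.0549
gripper_force: 0.0
```

>>> carry_out([
  [0.4, [0, 0, -30], 0],
  [0.4, [0, 0, -50], 0],
  [0.3, [0, 0, -20], 0],
  [0, [0, 0, 0], 0],
])

```text
t: 9.3
tool_pos: [0.6032, -0.0501, 0.1601]
tool_rot: [1.0, 0.009, 0.002, 0.0]
ft_force: [0.1, 0.3, 0.4]
gripper_width: 0.0699
gripper_force: 0.0
```

```bash
python3 - <<'E'
from h import *
goal(.408,.274,.15,0.645)
E
```

```text
t 9.3 pos [ 0.6032 -0.0501  0.1601] yaw 0.018 tilt [0.0042 0.0009] -> shift [-189.5 -327.5    9. ] twist -0.627 w 0.0699
```

>>> carry_out([
  [0, [-27, -47, 0], 0],
  [0, [-27, -47, 0], 0],
  [0, [-27, -47, 0], 0],
  [0, [-27, -47, 0], 0],
  [0, [-27, -47, 0], 0],
  [0, [-27, -47, 0], 0],
  [0, [-27, -46, 9], 0],
  [0, [0, 0, 0], -0.157],
])

```text
t: 10.3
tool_pos: [0.4023, 0.2788, 0.1473]
tool_rot: [0.996, 0.094, -0.002, -0.0]
ft_force: [0.9, -1.3, -0.2]
gripper_width: 0.0916
gripper_force: 0.0
```

>>> carry_out([
  [0, [0, 0, 0], -0.157],
  [0, [0, 0, 0], -0.157],
  [0, [0, 0, 0], -0.156],
  [0, [0, 0, 0], 0],
])

```text
t: 10.8
tool_pos: [0.4061, 0.2739, 0.1474]
tool_rot: [0.949, 0.316, -0.001, -0.0]
ft_force: [-0.2, -0.9, 0.0]
gripper_width: 0.0919
gripper_force: 0.0
```

```bash
python3 - <<'E'
from h import *
from station import ctrl
s=ctrl.sense();c=ctrl.camera('wrist')['color'];cv2.imwrite('pics/w4.png',c)
goal(.408,.274,.03,0.645,s)
E
```

```text
t 10.8 pos [0.4061 0.2739 0.1474] yaw 0.643 tilt [-0.0026 -0.0009] -> shift [  1.9   1.2 117.4] twist -0.002 w 0.0919
```

View pics/w4.png

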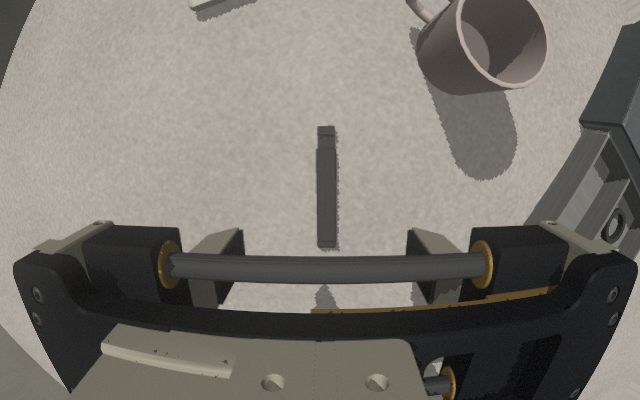

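The lever lies in line with the tool, from (326,126) at the thin-lip end to (327,247), midway between the fingers.

```bash
python3 - <<'E'
from h import *
from station import ctrl
s=ctrl.sense()
a,b=wray(326,126,.006,s),wray(327,247.5,.006,s);print(a,b,(a+b)/2,np.linalg.norm(a-b),np.arctan2(*(a-b)[1::-1]))
goal(*((a+b)/2)[:2],.029,.645,s)
E
```

```text
[0.45725064 0.30995058 0.006     ] [0.36588376 0.24034835 0.006     ] [0.4115672  0.27514946 0.006     ] 0.11485807824709586 0.6510030942717622
t 10.85 pos [0.4063 0.274  0.1476] yaw 0.641 tilt [-0.0022 -0.0008] -> shift [  5.2   2.3 118.6] twist -0.004 w 0.0915
```

>>> carry_out([
  [0, [4, 2, 55], -0.008],
  [0, [0, 0, 50], 0],
  [0, [0, 0, 13], 0],
  [0.95, [0, 0, 0], 0],
  [0.95, [0, 0, 0], 0],
  [0.95, [0, 0, 0], 0],
  [0.95, [0, 0, 0], 0],
  [0.95, [0, 0, 0], 0],
])

```text
t: 11.85
tool_pos: [0.4118, 0.2754, 0.0312]
tool_rot: [0.947, 0.32, 0.0, 0.0]
ft_force: [0.4, -0.6, -1.1]
gripper_width: 0.0465
gripper_force: 0.0
```

```bash
python3 - <<'E'
from h import *
goal(.565,.043,.14,0.02)
E
```

```text
t 11.85 pos [0.4118 0.2754 0.0312] yaw 0.652 tilt [0.0009 0.0003] -> shift [ -19.3  277.7 -108.7] twist 0.632 w 0.0465
```

>>> carry_out([
  [0.5, [0, 0, 3], 0],
  [0.95, [0, 0, 0], 0],
  [0.95, [0, 0, 0], 0],
  [0.95, [0, 0, 0], 0],
  [0.95, [0, 0, 0], 0],
  [0.95, [0, 0, 0], 0],
  [0.95, [0, 0, 0], 0],
  [0.95, [0, 0, 0], 0],
])

```text
t: 12.85
tool_pos: [0.4114, 0.2754, 0.0277]
tool_rot: [0.947, 0.321, -0.0, 0.0]
ft_force: [0.3, 0.2, -0.9]
gripper_width: 0.017
gripper_force: 25.0
```

>>> carry_out([
  [0.95, [0, 0, -55], 0],
  [0.95, [0, 0, -57], 0],
  [0.95, [-4, 56, 0], 0],
  [0.95, [-4, 56, 0], 0],
  [0.95, [-4, 56, 0], 0],
  [0.95, [-4, 55, 0], 0],
  [0.95, [-3, 55, 0], 0],
  [0.95, [0, 0, 0], 0.158],
])

```text
t: 13.85
tool_pos: [0.5675, 0.0365, 0.1392]
tool_rot: [0.971, 0.239, 0.0, 0.001]
ft_force: [-1.2, 1.3, -0.9]
gripper_width: 0.0176
gripper_force: 25.0
```

>>> carry_out([
  [0.95, [0, 0, 0], 0.158],
  [0.95, [0, 0, 0], 0.158],
  [0.95, [0, 0, 0], 0.158],
  [0.95, [0, 0, 0], 0],
  [0.95, [0, 0, 0], 0],
])

```text
t: 14.48
tool_pos: [0.5651, 0.0431, 0.1397]
tool_rot: [1.0, 0.012, -0.0, 0.0]
ft_force: [0.4, 0.0, 0.0]
gripper_width: 0.0174
gripper_force: 25.0
```

```bash
python3 - <<'E'
from h import *
from station import ctrl
s=ctrl.sense();c=ctrl.camera('wrist')['color'];cv2.imwrite('pics/w5.png',c)
goal(.565,.043,.042,0.02,s)
E
```

```text
t 14.47 pos [0.5651 0.0431 0.1397] yaw 0.024 tilt [-0.0002  0.0001] -> shift [-0.1  0.1 97.7] twist 0.004 w 0.0174
```

View pics/w5.png

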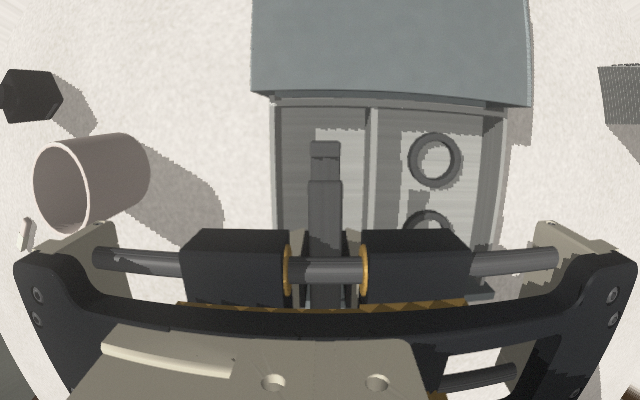

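The lever is centred over the narrow compartment, whose walls are at columns 280 and 366. Both rings lie flat and apart at (434,160) and (425,230). Lowering the lever.

>>> carry_out([
  [0.95, [0, 0, 45], 0],
  [0.95, [0, 0, 35], 0],
  [0.95, [0, 0, 14], 0],
  [0.95, [0, 0, 4], 0],
  [0.95, [0, 0, 1], 0],
  [0.95, [0, 0, 0], 0],
])

```text
t: 15.28
tool_pos: [0.5662, 0.0431, 0.0419]
tool_rot: [1.0, 0.01, 0.001, -0.0]
ft_force: [0.5, -0.4, -0.3]
gripper_width: 0.0173
gripper_force: 25.0
```

>>> carry_out([
  [0.95, [0, 0, 1], 0],
  [0.71, [0, 0, 0], 0],
  [0.71, [0, 0, 0], 0],
  [0.71, [0, 0, 0], 0],
  [0.71, [0, 0, -12], 0],
  [0.71, [0, 0, -35], 0],
  [0.71, [0, 0, -50], 0],
  [0.71, [0, 0, 0], 0],
])

```text
t: 16.27
tool_pos: [0.5686, 0.0438, 0.1417]
tool_rot: [1.0, 0.01, 0.004, -0.0]
ft_force: [0.3, 0.5, 0.1]
gripper_width: 0.0267
gripper_force: 0.0
```

```bash
python3 - <<'E'
from h import *
goal(.42,-.0125,.14,0.02)
E
```

```text
t 16.27 pos [0.5686 0.0438 0.1417] yaw 0.021 tilt [ 0.0089 -0.0003] -> shift [-149.8   53.1    0.3] twist 0.001 w 0.0267
```

Now I'll move to in front of the handle, with the jaws shut, and check the drawer with the top camera.

>>> carry_out([
  [1, [-50, 18, 0], 0],
  [1, [-50, 18, 0], 0],
  [1, [-55, 18, 0], 0],
  [1, [0, 0, 0], 0],
  [1, [0, 0, 0], 0],
])

```text
t: 16.9
tool_pos: [0.4122, -0.0143, 0.1372]
tool_rot: [1.0, 0.01, 0.001, 0.0]
ft_force: [0.2, 0.1, -0.3]
gripper_width: 0.0005
gripper_force: 0.0
```

```bash
python3 - <<'E'
from h import *
from station import ctrl
c=ctrl.camera('top')['color'];cv2.imwrite('pics/t3.png',cv2.resize(c[140:260,290:410],None,fx=5,fy=5,interpolation=cv2.INTER_CUBIC))
goal(.415,-.0125,.05,0.02)
E
```

```text
t 16.95 pos [ 0.4129 -0.0139  0.1373] yaw 0.021 tilt [ 0.0023 -0.0002] -> shift [ 1.9 -1.4 87.3] twist 0.001 w 0.0005
```

View pics/t3.png

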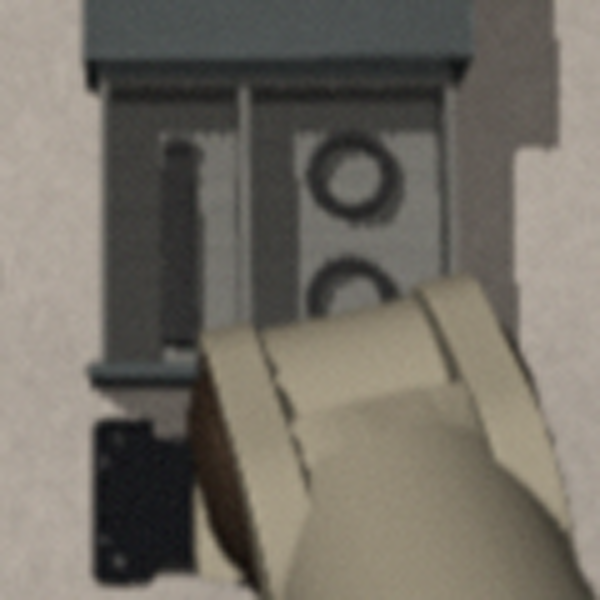

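All three parts lie flat in their compartments: the lever from (180,140) to (180,350), the rings at (355,178) and (352,300). Next I lower in front of the handle and push gently.

>>> carry_out([
  [1, [0, -1, 45], 0],
  [1, [0, 0, 45], 0],
  [1, [0, 0, 0], 0],
  [1, [10, 0, 0], 0],
  [1, [8, 0, 0], 0],
  [1, [6, 0, 0], 0],
  [1, [6, 0, 0], 0],
  [1, [6, 0, 0], 0],
])

```text
t: 17.95
tool_pos: [0.4471, -0.0127, 0.0469]
tool_rot: [1.0, 0.01, -0.0, 0.0]
ft_force: [-3.0, -0.3, 1.0]
gripper_width: 0.0007
gripper_force: 1.2
```

>>> carry_out([
  [1, [8, 0, 0], 0],
  [1, [8, 0, 0], 0],
  [1, [8, 0, 0], 0],
  [1, [8, 0, 0], 0],
  [1, [8, 0, 0], 0],
  [1, [8, 0, 0], 0],
  [1, [8, 0, 0], 0],
  [1, [8, 0, 0], 0],
])

```text
t: 18.95
tool_pos: [0.5117, -0.0112, 0.0466]
tool_rot: [1.0, 0.01, -0.0, 0.0]
ft_force: [-2.5, -2.3, -0.6]
gripper_width: 0.0005
gripper_force: 1.3
```

>>> carry_out([
  [1, [8, 0, 0], 0],
  [1, [8, 0, 0], 0],
  [1, [8, 0, 0], 0],
  [1, [8, 0, 0], 0],
  [1, [8, 0, 0], 0],
  [1, [8, 0, 0], 0],
  [1, [8, 0, 0], 0],
  [1, [6, 0, 0], 0],
])

```text
t: 19.95
tool_pos: [0.574, -0.0097, 0.0468]
tool_rot: [1.0, 0.01, 0.0, -0.0]
ft_force: [-2.4, -1.1, -1.1]
gripper_width: 0.0005
gripper_force: 1.2
```

>>> carry_out([
  [1, [3, 0, 0], 0],
  [1, [3, 0, 0], 0],
  [1, [3, 0, 0], 0],
  [1, [2, 0, 0], 0],
  [1, [2, 0, 0], 0],
])

```text
t: 20.58
tool_pos: [0.5866, -0.0094, 0.0469]
tool_rot: [1.0, 0.01, 0.0, -0.0]
ft_force: [-2.0, -0.5, 1.5]
gripper_width: 0.0003
gripper_force: 1.1
```

>>> carry_out([
  [1, [2, 0, 0], 0],
  [1, [2, 0, 0], 0],
  [1, [2, 0, 0], 0],
  [1, [1, 0, 0], 0],
])

```text
t: 21.08
tool_pos: [0.5936, -0.0092, 0.0468]
tool_rot: [1.0, 0.01, 0.0, -0.0]
ft_force: [-2.0, 0.3, 2.0]
gripper_width: 0.0005
gripper_force: 1.0
```

>>> carry_out([
  [1, [1, 0, 0], 0],
  [1, [1, 0, 0], 0],
])

```text
t: 21.32
tool_pos: [0.5953, -0.0092, 0.0467]
tool_rot: [1.0, 0.01, 0.0, -0.0]
ft_force: [-1.6, 0.2, 1.8]
gripper_width: 0.0004
gripper_force: 1.0
```

>>> carry_out([
  [1, [1, 0, 0], 0],
  [1, [1, 0, 0], 0],
])

```text
t: 21.58
tool_pos: [0.5974, -0.0092, 0.0467]
tool_rot: [1.0, 0.01, -0.0, -0.0]
ft_force: [-2.1, 0.7, 1.4]
gripper_width: 0.0004
gripper_force: 1.0
```

>>> carry_out([
  [1, [1, 0, 0], 0],
  [1, [1, 0, 0], 0],
])

```text
t: 21.82
tool_pos: [0.5994, -0.0091, 0.0467]
tool_rot: [1.0, 0.01, 0.0, -0.0]
ft_force: [-2.5, 0.3, 1.3]
gripper_width: 0.0002
gripper_force: 1.0
```

>>> carry_out([
  [1, [1, 0, 0], 0],
  [1, [1, 0, 0], 0],
])

```text
t: 22.08
tool_pos: [0.6014, -0.0091, 0.0467]
tool_rot: [1.0, 0.01, 0.0, -0.0]
ft_force: [-2.2, -0.4, 0.9]
gripper_width: 0.0001
gripper_force: 1.0
```

>>> carry_out([
  [1, [1, 0, 0], 0],
  [1, [0, 0, 0], 0],
])

```text
t: 22.32
tool_pos: [0.6025, -0.0091, 0.0467]
tool_rot: [1.0, 0.01, 0.0, -0.0]
ft_force: [-0.6, 0.9, -0.2]
gripper_width: 0.0004
gripper_force: 0.7
```

>>> carry_out([
  [1, [1, 0, 0], 0],
  [1, [1, 0, 0], 0],
])

```text
t: 22.58
tool_pos: [0.6034, -0.0092, 0.0466]
tool_rot: [1.0, 0.01, -0.001, 0.0]
ft_force: [-6.1, 1.6, 3.7]
gripper_width: 0.0006
gripper_force: 3.1
```

>>> carry_out([
  [1, [1, 0, 0], 0],
  [1, [1, 0, 0], 0],
])

```text
t: 22.82
tool_pos: [0.6034, -0.0092, 0.0463]
tool_rot: [1.0, 0.01, -0.003, 0.0]
ft_force: [-10.4, 0.5, 8.0]
gripper_width: 0.0004
gripper_force: 5.4
```

The force rises while the position stays put, so the drawer is at its stop. I'll back off and check.

>>> carry_out([
  [1, [-15, 0, 0], 0],
  [1, [-40, 0, 0], 0],
  [1, [-40, 0, 0], 0],
  [1, [-40, 0, -30], 0],
  [1, [0, 0, -60], 0],
  [1, [0, 60, 0], 0],
  [1, [0, 60, 0], 0],
  [1, [0, 60, 0], 0],
])

```text
t: 23.82
tool_pos: [0.4762, -0.1945, 0.1378]
tool_rot: [1.0, 0.011, 0.002, 0.001]
ft_force: [0.6, 0.1, -0.5]
gripper_width: 0.0005
gripper_force: 0.0
```

```bash
python3 - <<'E'
from h import *
from station import ctrl
c=ctrl.camera('top')['color'];cv2.imwrite('pics/t4.png',c)
E
```

```text
(no output)
```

View pics/t4.png

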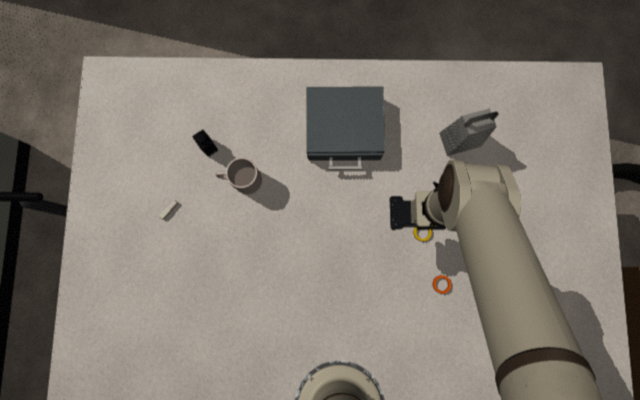

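The drawer is shut, with its handle at (345,167) just in front of the roof edge. The mug, dispenser, grater, chalk and look-alikes are unmoved, and the arm is clear.

```bash
python3 -c "
from station import ctrl
print(ctrl.job_done())"
```

```text
the job is handed in; nothing more can be done
None
```

The job is handed in: the tyre lever went flat into the narrow compartment, both dark lockrings flat and side by side into the wide one, and the drawer was pushed to its stop; the last picture shows it shut and everything else in place, but the hand-in returned no verdict.

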